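# Lock the circuit board on its keyed post

### The arm

A 7-joint arm with a two-finger parallel gripper is mounted at the origin on the work surface. World frame = base frame: x ahead of the robot, y to its left, z up, the work surface at z = 0. Lengths are in m, angles in rad, forces in N, time in s.
With the tool pointing down it reaches from about 0.425 to 0.825 m from the base axis. Payload 3.6 kg.
Tool frame: the origin (TCP) lies on the centre line of the jaws, within the pads' length; the fingertips stand arm.tip_extent ahead of it and the grasp point (between the pads) lies 5 mm behind it (arm.tip_extent is the distance from the TCP to the fingertips, in m); z points along the fingers, y is the direction in which the jaws open and shut (so a half turn about z gives the same grasp; the last joint's range is limited). The gripper opens to 93 mm and grips with 3 to 60 N. Pads are 15 mm wide; open, the fingers measure 128 mm over their backs; the gripper's body (75 mm by 188 mm) begins 65 mm behind the grasp point.
Start: joints at [1.298, 0.615, -0.013, 1.423, 0.008, 1.103, -0.04], TCP at [0.159, -0.63, 0.233] pointing down, gripper open.
Joint ranges: [-3.12, 3.12], [-0.3, 2.06], [-1.34, 1.32], [0.26, 2.42], [-1.36, 4.5], [0.01, 1.98], [-2.84, 2.84]. Speed limits (rad/s): [2.79, 2.79, 3.14, 3.14, 3.14, 3.14, 3.14].

### API

Orientations are given as a unit quaternion [x, y, z, w].
In Python, from plant import arm gives the robot as it stands.
- The arm moves only by the tool jog_arm, never from a script. Its argument "increments" is a list of rows, each a list of 3 entries, a list of its own where there are three numbers: the finger opening in cm, from 0 to 9.3, then the shift along the tool's x, y, z in cm, then the turn about the tool's z in degrees. In form: [[grip, [x, y, z], roll], ...]. A call has 1 to 20 rows; each row is the pose to reach, as a shift and turn from the pose commanded when the call began, along the tool's axes at that moment; what a row does not reach only later rows make up. A row lasts 1/12 s, in which the tool goes at most 41.7 mm and 7.16 degrees, less where a joint would pass 70% of its speed; a pose out of reach is approached as far as the arm can. A call with a gripper value outside its range is refused whole. The fingers move at their own pace and stop on an object; "squeeze" is the grip in N (left out, the last holds). Time passes only in rows, so rows that repeat a pose let the fingers close. It gives the time, the measured TCP pose, the force and the opening at its end, in the units of the state.
- arm.get_state(): the state, without advancing time (a new reading comes with each control period).
- arm.camera(name): name is "scene" or "top" or "wrist"; returns a dict with "pixels" (384x512x3 uint8, red, green, blue), "z_map" (384x512 float32, m along the optical axis (not along the pixel's ray), 0 where there is no reading), "vfov" (degrees; the focal length in pixels is half the picture's height over the tangent of half this angle, whatever the lens; pixels are square), "cx", "cy" (the principal point, pixels), "position" and "attitude" of the camera in the world; the wrist camera has in their place "mount" (4x4, takes a point from camera to tool coordinates, whose origin is the TCP and whose axes are the flange's). Camera axes: x right, y down, z forward; pixel columns grow to the right and rows downward; lengths in m; the calibration is good to about 2 mm. The wrist camera is an equidistant fisheye: a pixel r from the principal point sees the ray r / f radians off the axis. A picture is of the moment at which its call begins: read the wrist's pose just before it.
- arm.hand_in(): hands the job in, once; it reports no verdict.
The state is a dict: "time_s": time; "q": joint angles; "qd": joint speeds; "joint_efforts": joint torques, N m; "tool_pos": TCP position; "tool_rot": TCP orientation; "force": force on the tool from outside, world axes, zero at the start; "moment": the same for the moment, N m; "grip_width": finger opening in m.
Only numpy, scipy, OpenCV 4.12 (cv2) and the standard library are available. Lean on these libraries where they do the work, as an engineer would, in place of code of your own. Each camera call takes 0.05 s, during which the arm holds its last target.

### The job

The circuit board on the fixture needs its two keyed aluminium rings back on the D-shaped post. Turn the taller, narrower one (the spacer) until the flat in its bore matches the flat on the post and lower it fully home on the board, then do the same with the shorter, wider one (the collar) so that it rests on top of the spacer. The plain ring with the round bore is not needed; let go of everything when done.

Things in the scene. Friction and masses are not known exactly. Their poses are not given: they have to be found in the camera images.
- spacer: Tall keyed spacer: aluminium ring, 46 mm across, 30 mm high, 50 to 100 g, with a D-shaped bore right through: 33 mm across, cut by one flat 6.5 mm from the axis on the part's +x side, where a lug, 14 mm wide, juts out 10 mm. Two parallel outside flats, 26 mm long, face +y and -y, 46 mm apart: grip across these. Origin: on the bore axis at the underside; z up. Lies flat.
- collar: Short keyed collar: aluminium ring, 56 mm across, 18 mm high, 55 to 115 g, with a D-shaped bore right through: 33 mm across, cut by one flat 6.5 mm from the axis on the part's +x side, where a lug, 14 mm wide, juts out 10 mm. Two parallel outside flats, 26 mm long, face +y and -y, 56 mm apart: grip across these. Origin: on the bore axis at the underside; z up. Lies flat.
- post_seat (a point): Foot of the fixed upright D-shaped steel post, on its axis at the board's top, 14 mm above the bench: the spacer must rest here. z up. Post 28 mm in diameter with one flat, 4 mm from the axis on the +x side: a ring goes on when its x axis points as this one does (10 degrees off still fits, a half turn does not), with 2.5 mm play. Straight for 48 mm, then 14 mm of lead-in taper.
- fixture: Fixed grey plate, 110 x 110 x 12 mm, with a green 2 mm board on it and the post in its middle. Origin under its centre; axes as post_seat; a long white connector is at its +x edge. Board components are at most 4 mm high and 35 mm or more from the axis. Not needed on the bench: a ring 52 mm across, 22 mm high with a round bore, a solder spool, a black capacitor can, a screwdriver.
Not all that is in view belongs to the job. What is shaped like the spacer but brown or orange is not meant.

How it is judged:
At the end, for the whole second after the job is handed in: The spacer sits on the board around the post (its underside within 4 mm of the seat) and the collar on top of the spacer (its underside 30 mm above the seat, within 4 mm), both within 5 mm of the post axis, flat within 7 degrees, keyed with the post within 29 degrees, and at rest (z of spacer in the frame of post_seat between -0.004 and 0.004 m and horizontal distance between each of spacer, collar and post_seat below 0.005 m and angle between each of spacer, collar's own z axis and vertical below 0.12 rad and angle between the x axis of each of spacer, collar and the x axis of post_seat, either way round below 0.5 rad and linear speed of each of spacer, collar below 0.02 m/s and z of collar in the frame of post_seat between 0.026 and 0.034 m); the robot touches nothing.
It also fails if it takes over 54 s, if anything falls off the work surface, if the arm or the gripper's body presses on something with over 40 N, if the wrist force passes 120 N, or if a joint passes its speed limit or range.

## Working session

There is one attempt and no reset: what is moved stays moved. The work goes in short steps, Python scripts to look and compute and a tool call to move; the robot and the scene stay as the last step left them, time stands still between calls to the robot, and variables do not carry over. Pictures are saved under pics/ and viewed, and the job is handed in when it is done.

Besides the shell and the picture viewer there is one more tool, called as name(argument=value, ...) on one line, values as JSON. jog_arm: Moves the arm, as the interface text tells. Its arguments: {"type":"object","properties":{"increments":{"type":"array","items":{"type":"array"}},"squeeze":{"type":"number"}},"required":["increments"]}

```bash
mkdir -p pics; ls; python3 - <<'E'
from plant import arm
import cv2,pickle
s=arm.get_state();print(s, getattr(arm,'tip_extent',None))
for n in ['scene','top','wrist']:
    c=arm.camera(n);pickle.dump(c,open(f'pics/{n}0.pkl','wb'))
    cv2.imwrite(f'pics/{n}0.png',c['pixels'][:,:,::-1])
    print(n,{k:v for k,v in c.items() if k not in('pixels','z_map')})
E
```

```text
pics
{'time_s': 0.0, 'q': array([ 1.29747256,  0.61588115, -0.01260554,  1.42491142,  0.00810726,
        1.10338389, -0.04039075]), 'qd': array([ 0.00075486,  0.00332384, -0.00025909,  0.00026889, -0.00032039,
       -0.00030193, -0.00107356]), 'joint_efforts': array([-1.82783579e-04, -4.58934259e+01,  2.09065494e-01, -1.65744156e+01,
       -6.10313891e-02,  2.06660695e-02,  2.58824275e-04]), 'tool_pos': array([ 0.15862689, -0.62956255,  0.23150172]), 'tool_rot': array([ 9.92389290e-01,  1.23133633e-01, -1.80195891e-04, -1.25383651e-03]), 'force': array([ 0.32723988,  0.06288799, -0.02408924]), 'moment': array([ 0.03467488, -0.04372039,  0.02943296]), 'grip_width': 0.09323770753188934} 0.014
scene {'vfov': 44.477111440886446, 'cx': 259.45941011782134, 'cy': 188.10472906499635, 'position': array([1.14363219, 0.14070267, 0.65059687]), 'attitude': array([ 0.5831574 ,  0.70708803, -0.30796748, -0.25516661])}
top {'vfov': 55.15741635992343, 'cx': 258.9961672260063, 'cy': 194.14456616027462, 'position': array([0.35853431, 0.01522311, 0.79571702]), 'attitude': array([-0.69589338,  0.71219708, -0.05199221,  0.07618748])}
wrist {'vfov': 65.70646984690485, 'cx': 257.5028506229697, 'cy': 194.45972159864476, 'mount': array([[ 1.46823021e-04, -9.54326087e-01, -2.98766963e-01,
         8.41708117e-02],
       [ 9.99999427e-01,  4.56985320e-04, -9.68280002e-04,
        -5.74778943e-04],
       [ 1.06058698e-03, -2.98766650e-01,  9.54325607e-01,
        -1.52523604e-01],
       [ 0.00000000e+00,  0.00000000e+00,  0.00000000e+00,
         1.00000000e+00]])}
```

View pics/scene0.png

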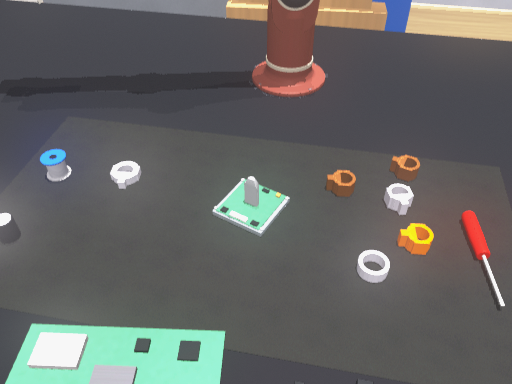

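View pics/top0.png

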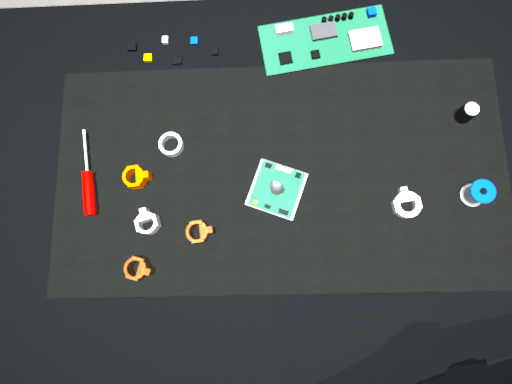

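View pics/wrist0.png

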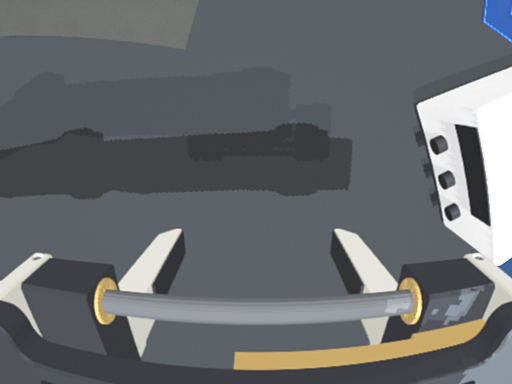

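The top view shows the fixture at (277,188) with its connector at (284,170), the spacer at (147,223) with its lug at (142,210), and the collar at (407,204) with its lug at (403,190). The round ring is at (171,144) and isn't needed. Next I'll localize these.

```bash
cat > h.py <<'E'
import numpy as np,cv2,pickle
from scipy.spatial.transform import Rotation as R
def cloud(c,T=None):
    H,W=c['z_map'].shape
    f=H/2/np.tan(np.radians(c['vfov'])/2)
    u,v=np.meshgrid(np.arange(W),np.arange(H))
    x=(u-c['cx'])/f;y=(v-c['cy'])/f;z=c['z_map']
    if T is None:
        P=np.stack([x*z,y*z,z],-1)
        return P@R.from_quat(c['attitude']).as_matrix().T+c['position']
    r=np.hypot(x,y); t=np.tan(np.minimum(r,1.4))/np.maximum(r,1e-9)
    P=np.stack([x*t*z,y*t*z,z],-1)
    P=P@c['mount'][:3,:3].T+c['mount'][:3,3]
    return P@T[:3,:3].T+T[:3,3]
def toolT(s):
    T=np.eye(4);T[:3,:3]=R.from_quat(s['tool_rot']).as_matrix();T[:3,3]=s['tool_pos'];return T
E
python3 - <<'E'
from h import *
for n in['top','scene']:
    c=pickle.load(open(f'pics/{n}0.pkl','rb'));P=cloud(c)
    print(n)
    boxes={'top':dict(spacer=(125,200,170,240),collar=(385,180,428,222),fix=(240,150,312,225),bench=(300,240,380,280)),
     'scene':dict(spacer=(383,183,415,215),collar=(108,160,143,190),fix=(212,175,292,232),bench=(200,260,330,310))}[n]
    for k,(a,b,e,d) in boxes.items():
        Q=P[b:d,a:e].reshape(-1,3);px=c['pixels'][b:d,a:e].reshape(-1,3).astype(int)
        print(k,np.percentile(Q[:,2],[1,10,50,90,99]).round(4))
        if k in('spacer','collar'):
            m=Q[:,2]>0.012; top=Q[:,2]>np.percentile(Q[m][:,2],50)-.003
            q=Q[top]; print(' n',top.sum(),'zmed',np.median(q[:,2]),'minrect',cv2.minAreaRect(q[:,:2].astype(np.float32)*1000),'circ',q.mean(0))
        if k=='fix':
            m=(Q[:,2]>0.008)&(Q[:,2]<.02); q=Q[m];print(' rect',cv2.minAreaRect(q[:,:2].astype(np.float32)*1000),np.median(q[:,2]))
            m=(Q[:,2]>0.03);q=Q[m];print(' post',cv2.minAreaRect(q[:,:2].astype(np.float32)*1000),q[:,2].max(),q.mean(0))
    if n=='top':
      # ortho crops
      for k,(a,b,e,d) in boxes.items():
        cv2.imwrite(f'pics/t_{k}.png',cv2.resize(c['pixels'][b:d,a:e,::-1],None,fx=7,fy=7,interpolation=0))
E
python3 - <<'E'
import cv2,numpy as np
a=[cv2.imread(f'pics/t_{k}.png') for k in('spacer','collar')]
a=[cv2.resize(x,(390,390)) for x in a]; cv2.imwrite('pics/t2.png',np.hstack(a))
E
```

```text
top
spacer [-0.0019 -0.0005  0.0016  0.0298  0.0328]
 n 307 zmed 0.030268285803594086 minrect ((396.5716552734375, 165.97384643554688), (306.51812744140625, 52.317649841308594), 66.15261840820312) circ [0.44622789 0.27466382 0.05518805]
collar [-0.0019 -0.0004  0.002   0.019   0.0213]
 n 485 zmed 0.01851018763686685 minrect ((410.04925537109375, -147.21116638183594), (64.66749572753906, 334.6234436035156), 28.533906936645508) circ [ 0.47253579 -0.26508555  0.032982  ]
fix [-0.0018 -0.0001  0.0033  0.0162  0.0744]
 rect ((513.1852416992188, 4.370216369628906), (109.65609741210938, 110.442138671875), 69.5671157836914) 0.014342130717097556
 post ((439.1716613769531, 6.595088005065918), (25.164104461669922, 161.81610107421875), 87.81189727783203) 0.7957170166082153 [0.48291716 0.00686929 0.17984138]
bench [-0.002  -0.0006  0.0011  0.0028  0.0043]
scene
spacer [-0.0027 -0.0009  0.0131  0.0295  0.0312]
 n 332 zmed 0.028836888080988277 minrect ((779.857666015625, 201.58140563964844), (51.682125091552734, 735.8545532226562), 76.4819107055664) circ [0.46695493 0.27967092 0.0434713 ]
collar [-0.0034 -0.0016  0.0044  0.0172  0.019 ]
 n 377 zmed 0.016480182434245427 minrect ((803.035400390625, -85.64541625976562), (815.7232055664062, 59.62091827392578), 29.426246643066406) circ [ 0.48385148 -0.26637616  0.02311644]
fix [-0.0028 -0.0015  0.0097  0.0166  0.072 ]
 rect ((515.0772094726562, 3.480072021484375), (111.03041076660156, 111.08141326904297), 69.00333404541016) 0.012747324885086009
 post ((823.163818359375, 77.74166870117188), (652.6483154296875, 26.580459594726562), 13.447283744812012) 0.6505968690884285 [0.54737167 0.01159808 0.08421052]
bench [-0.003  -0.0018 -0.0004  0.0011  0.0024]
```

View pics/t2.png

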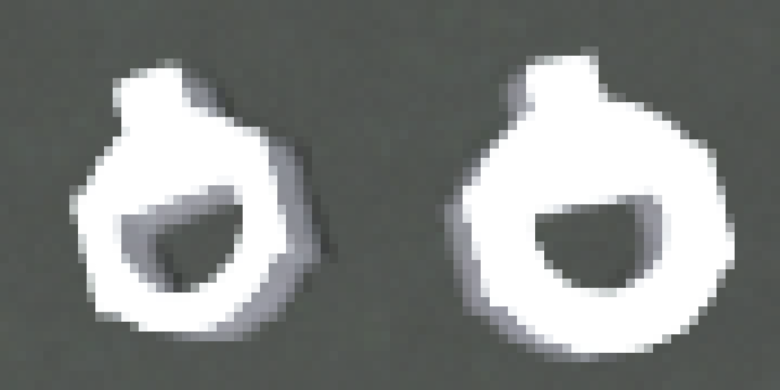

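View pics/t_fix.png

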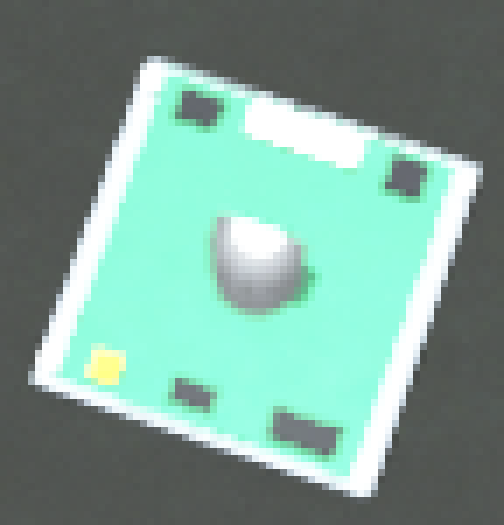

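```bash
cat >> h.py <<'E'
def rays(c,uv,T=None):
    """world origin & dirs for pixel coords (N,2)"""
    H,W=c['z_map'].shape; f=H/2/np.tan(np.radians(c['vfov'])/2)
    x=(uv[:,0]-c['cx'])/f;y=(uv[:,1]-c['cy'])/f
    if T is None:
        d=np.stack([x,y,np.ones_like(x)],-1)
        return c['position'],d@R.from_quat(c['attitude']).as_matrix().T
    r=np.hypot(x,y)+1e-12
    d=np.stack([x/r*np.sin(r),y/r*np.sin(r),np.cos(r)],-1)
    M=T@c['mount']
    return M[:3,3],d@M[:3,:3].T
def atz(c,uv,z,T=None):
    o,d=rays(c,np.asarray(uv,float),T); t=(z-o[2])/d[:,2]; return (o+d*t[:,None])[:,:2]
def model(p,rad,flat=True):
    """inside test, p in part frame (mm)"""
    x,y=p[:,0],p[:,1]; r=np.hypot(x,y)
    hole=(r<16.5)&(x<6.5)
    body=(r<rad*1.0)|((np.abs(y)<7)&(x>0)&(x<rad+10))
    if flat: body|=(np.abs(x)<13)&(np.abs(y)<rad)
    return body&~hole
def fit(pts,lab,rad,x0):
    from scipy.optimize import minimize
    off=[(a,b) for a in(-.4,0,.4) for b in(-.4,0,.4)]
    def cost(q):
        ca,sa=np.cos(q[2]),np.sin(q[2]); d=pts-q[:2]
        p=np.stack([ca*d[:,0]+sa*d[:,1],-sa*d[:,0]+ca*d[:,1]],-1)
        m=np.mean([model(p+np.array(o),rad) for o in off],0)
        return np.abs(m-lab).mean()
    best=None
    for a in np.arange(-180,180,30):
        r=minimize(cost,[x0[0],x0[1],np.radians(a)],method='Nelder-Mead',options=dict(initial_simplex=np.array([x0[0],x0[1],np.radians(a)])+np.array([[0,0,0],[6,0,0],[0,6,0],[0,0,.4]])))
        if best is None or r.fun<best.fun: best=r
    return best.x[:2],np.degrees(best.x[2]),best.fun
E
python3 - <<'E'
from h import *
c=pickle.load(open('pics/top0.pkl','rb'));P=cloud(c);g=c['pixels'].min(-1)
for k,(a,b,e,d),h,rad in[('spacer',(125,200,170,240),.03,23),('collar',(385,180,428,222),.018,28)]:
    u,v=np.meshgrid(np.arange(a,e),np.arange(b,d));uv=np.stack([u.ravel(),v.ravel()],-1)
    xy=atz(c,uv,h)*1000
    lab=(g[b:d,a:e].ravel()>225).astype(float)
    x0=xy[lab>0].mean(0); print(k,x0,fit(xy,lab,rad,x0))
c0=c
u,v=np.meshgrid(np.arange(240,312),np.arange(150,225));Z=P[150:225,240:312]
m=(Z[...,2]>.009)&(Z[...,2]<.02)&(c['z_map'][150:225,240:312]>0)
print(cv2.minAreaRect(np.stack([Z[...,0][m],Z[...,1][m]],-1).astype(np.float32)*1000))
m=(Z[...,2]>.03)&(Z[...,2]<.1);print(Z[m].mean(0),Z[m].max(0),Z[m].min(0),m.sum())
# connector
print('conn',atz(c,[[283.5,168.5]],.018), 'flat dir')
# white border plate -> box at z=.012..014
m=g[150:225,240:312]>85
hsv=cv2.cvtColor(c['pixels'],cv2.COLOR_RGB2HSV)[150:225,240:312]
w=((hsv[...,1]>60)|(hsv[...,2]>200))
xy=atz(c,np.stack([u[w],v[w]],-1),.013)*1000
print(cv2.minAreaRect(xy.astype(np.float32)))
E
```

```text
spacer [449.57785546 282.76528935] (array([445.28803259, 282.08758126]), np.float64(15.425993707762538), np.float64(0.03320987654320988))
collar [ 475.5426753  -272.16621473] (array([ 472.22688465, -271.91039086]), np.float64(8.58226114097563), np.float64(0.0409130060292851))
((513.1852416992188, 4.370216369628906), (109.65609741210938, 110.442138671875), 69.5671157836914)
[0.5062974  0.00529902 0.06407529] [0.52050115 0.0165999  0.07908272] [ 0.49905793 -0.00861339  0.03044799] 133
conn [[ 0.55692087 -0.01390977]] flat dir
((513.94287109375, 3.15740966796875), (110.86914825439453, 110.69889068603516), 69.36190795898438)
```

```bash
cat >> h.py <<'E'
def jog(s,goal,yaw):
    """shift (cm) in tool axes and roll (deg) to goal (m) with tool x at yaw deg"""
    Rt=R.from_quat(s['tool_rot']).as_matrix()
    cur=np.degrees(np.arctan2(Rt[1,0],Rt[0,0]))
    d=Rt.T@(np.array(goal)-s['tool_pos'])*100
    roll=-((yaw-cur+180)%360-180)
    print('shift',d.round(2),'roll',round(roll,2),'| cur yaw',round(cur,2),'pos',np.round(s['tool_pos'],4),'tilt',Rt[:,2].round(4),'t',s['time_s'],'F',s['force'].round(2),'w',s['grip_width'],'q7',s['q'][6].round(3))
E
python3 -c "
from h import *
from plant import arm
jog(arm.get_state(),[.513,.004,.235],-20.6)"
```

```text
shift [ 49.85 -52.8   -0.22] roll 34.75 | cur yaw 14.15 pos [ 0.1587 -0.6298  0.2318] tilt [-5.0e-04  1.9e-03 -1.0e+00] t 0.15 F [-0.38  0.38  0.12] w 0.09283228726633753 q7 -0.04
```

jog_arm(increments=[[9.3,[25,-26.4,-0.2],17],[9.3,[25,-26.4,-0.2],17],[9.3,[25,-26.4,-0.2],17],[9.3,[25,-26.4,-0.2],17],[9.3,[25,-26.4,-0.2],17],[9.3,[25,-26.4,-0.2],17],[9.3,[25,-26.4,-0.2],17],[9.3,[25,-26.4,-0.2],17],[9.3,[49.9,-52.8,-0.2],34.75],[9.3,[49.9,-52.8,-0.2],34.75],[9.3,[49.9,-52.8,-0.2],34.75],[9.3,[49.9,-52.8,-0.2],34.75],[9.3,[49.9,-52.8,-0.2],34.75],[9.3,[49.9,-52.8,-0.2],34.75],[9.3,[49.9,-52.8,-0.2],34.75],[9.3,[49.9,-52.8,-0.2],34.75],[9.3,[49.9,-52.8,-0.2],34.75],[9.3,[49.9,-52.8,-0.2],34.75],[9.3,[49.9,-52.8,-0.2],34.75],[9.3,[49.9,-52.8,-0.2],34.75]])

```text
time_s: 1.82
tool_pos: [0.5138, 0.0056, 0.2342]
tool_rot: [0.984, -0.177, -0.0, -0.0]
force: [-1.2, -0.2, -0.2]
grip_width: 0.0924
```

```bash
cat >> h.py <<'E'
def snap(arm,name):
    s=arm.get_state();c=arm.camera('wrist');pickle.dump((s,c),open(f'pics/{name}.pkl','wb'))
    cv2.imwrite(f'pics/{name}.png',c['pixels'][:,:,::-1]);return s,c
E
python3 -c "
from h import *
from plant import arm
s,c=snap(arm,'w1')
jog(s,[.513,.004,.235],-20.6);jog(s,[.4453,.2821,.15],15.4)"
```

```text
shift [-0.02  0.18 -0.08] roll 0.24 | cur yaw -20.36 pos [0.5138 0.0056 0.2342] tilt [-9.e-04  4.e-04 -1.e+00] t 1.8167 F [-1.22 -0.17 -0.16] w 0.09240339938979335 q7 -1.992
shift [-16.03 -23.54   8.44] roll -35.76 | cur yaw -20.36 pos [0.5138 0.0056 0.2342] tilt [-9.e-04  4.e-04 -1.e+00] t 1.8167 F [-1.22 -0.17 -0.16] w 0.09240339938979335 q7 -1.992
```

View pics/w1.png

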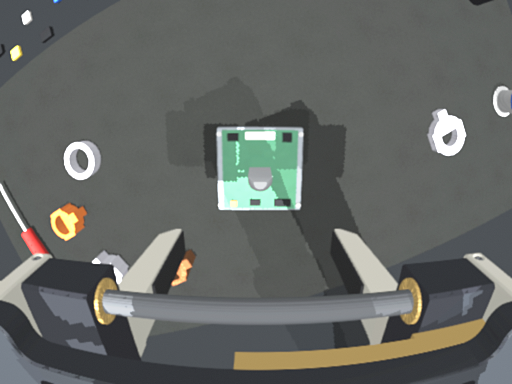

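The wrist view shows the fixture between (218,127) and (302,210), with the post tip at about (260,178).

```bash
python3 -c "
from h import *
s,c=pickle.load(open('pics/w1.pkl','rb'));T=toolT(s)
px=c['pixels'][110:222,205:315];hsv=cv2.cvtColor(px,cv2.COLOR_RGB2HSV)
w=(hsv[...,1]>70)|(px.min(-1)>150)
n,l,st,_=cv2.connectedComponentsWithStats(w.astype(np.uint8));w=l==1+st[1:,4].argmax()
v,u=np.nonzero(w);uv=np.stack([u+205,v+110],-1)
xy=atz(c,uv,.013,T)*1000
print(cv2.minAreaRect(xy.astype(np.float32)))
P=cloud(c,T)[110:222,205:315];z=P[...,2]
m=(z>.009)&(z<.02);print(cv2.minAreaRect(P[m][:,:2].astype(np.float32)*1000),np.median(z[m]))
m=(z>.05)&(z<.09);Q=P[m];print(len(Q),Q.mean(0),z[m].max());t=Q[Q[:,2]>z[m].max()-.01];print(t.mean(0),cv2.minEnclosingCircle(t[:,:2].astype(np.float32)*1000))
cv2.imwrite('pics/w1c.png',cv2.resize(px[:,:,::-1],None,fx=5,fy=5,interpolation=0))
"
```

```text
((513.1632690429688, 4.916419982910156), (110.75376892089844, 110.48222351074219), 69.4334945678711)
((513.237060546875, 4.3870849609375), (110.91691589355469, 110.28147888183594), 69.55237579345703) 0.014500356291554745
373 [0.51252807 0.00468838 0.06858748] 0.07861769703761645
[0.51141473 0.00500093 0.07403605] ((512.76123046875, 4.628834247589111), 10.92044734954834)
```

View pics/w1c.png

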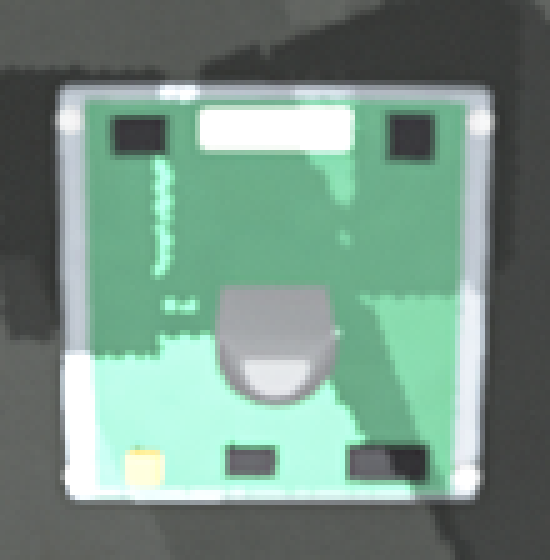

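jog_arm(increments=[[9.3,[-16,-23.5,4],-35.7],[9.3,[-16,-23.5,4],-35.7],[9.3,[-16,-23.5,4],-35.7],[9.3,[-16,-23.5,4],-35.7],[9.3,[-16,-23.5,4],-35.7],[9.3,[-16,-23.5,4],-35.7],[9.3,[-16,-23.5,8.4],-35.7],[9.3,[-16,-23.5,8.4],-35.7],[9.3,[-16,-23.5,8.4],-35.7],[9.3,[-16,-23.5,8.4],-35.7],[9.3,[-16,-23.5,8.4],-35.7],[9.3,[-16,-23.5,8.4],-35.7]])

```text
time_s: 2.87
tool_pos: [0.4485, 0.2777, 0.1521]
tool_rot: [0.992, 0.129, 0.001, 0.0]
force: [-0.1, -0.6, 0.0]
grip_width: 0.0928
```

The post in the crop is at about (275,345), with its flat up toward the connector, as the +x side should be. I'm taking it as (0.5132, 0.0045), yaw -20.5°. Next is a look at the spacer.

```bash
cat >> h.py <<'E'
def locate(name,h,rad,guess,win=55,thr=None):
    s,c=pickle.load(open(f'pics/{name}.pkl','rb'));T=toolT(s)
    H,W=c['z_map'].shape;u,v=np.meshgrid(np.arange(W),np.arange(H));uv=np.stack([u.ravel(),v.ravel()],-1)
    xy=atz(c,uv,h,T)*1000;P=cloud(c,T).reshape(-1,3)
    m=np.hypot(*(xy-guess).T)<win
    m&=(uv[:,0]>0)
    ok=(np.abs(P[m][:,2]-h)<.005)&(np.hypot(*(P[m][:,:2]*1000-guess).T)<win)
    lab=ok.astype(float)
    print('depth fit',fit(xy[m],lab,rad,guess),'ztop',np.median(P[m][ok][:,2]),ok.sum())
    w=np.zeros(H*W,np.uint8);w[np.nonzero(m)[0][ok]]=255
    cv2.imwrite(f'pics/{name}_m.png',np.hstack([c['pixels'][:,:,::-1],cv2.cvtColor(w.reshape(H,W),cv2.COLOR_GRAY2BGR)])[:,::1][:, :])
E
python3 -c "
from h import *
from plant import arm
s,c=snap(arm,'w2')
locate('w2',.03,23,np.array([445.3,282.1]))
jog(s,[.4453,.2821,.15],15.4)
import cv2
m=cv2.imread('pics/w2_m.png');cv2.imwrite('pics/w2_m.png',cv2.resize(m,(800,300)))"
```

```text
depth fit (array([444.58643443, 283.19748945]), np.float64(15.990668955073573), np.float64(0.01660052213207834)) ztop 0.030470142101455565 1412
shift [-0.2  -0.5   0.21] roll -0.56 | cur yaw 14.84 pos [0.4485 0.2777 0.1521] tilt [ 0.0028 -0.     -1.    ] t 2.8667 F [-0.05 -0.6   0.03] w 0.09283580211419665 q7 -2.061
```

View pics/w2_m.png

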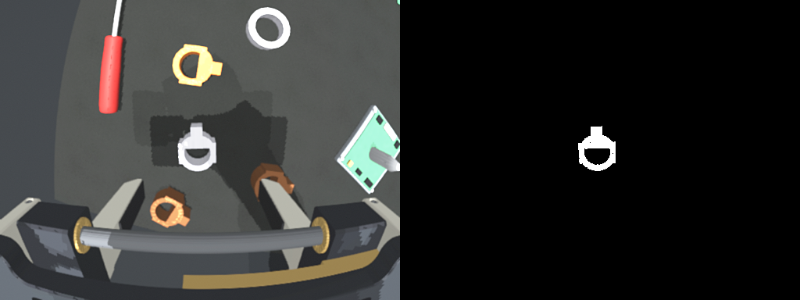

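The spacer in the wrist view is at about (197,150) in the half-scale picture, with its lug pointing up and the fingers clear of its neighbours.

```bash
python3 -c "
from h import *
from plant import arm
s=arm.get_state();print(s['qd'].round(3))
jog(s,[.4446,.2832,.06],16)"
```

```text
[-0.005  0.002 -0.009  0.001 -0.    -0.005 -0.003]
shift [-0.26 -0.59  9.21] roll -1.13 | cur yaw 14.87 pos [0.4483 0.2781 0.1521] tilt [ 2.8e-03  3.0e-04 -1.0e+00] t 2.9167 F [0.29 0.03 0.14] w 0.09306334938022191 q7 -2.061
```

jog_arm(increments=[[9.3,[-0.26,-0.6,4],-1.1],[9.3,[-0.26,-0.6,8],-1.1],[9.3,[-0.26,-0.6,9.2],-1.1],[9.3,[-0.26,-0.6,9.2],-1.1],[9.3,[-0.26,-0.6,9.2],-1.1]])

```text
time_s: 3.33
tool_pos: [0.4434, 0.2844, 0.0592]
tool_rot: [0.99, 0.14, 0.0, 0.0]
force: [-0.3, 0.4, 0.3]
grip_width: 0.0928
```

```bash
python3 -c "
from h import *
from plant import arm
s,c=snap(arm,'w3')
locate('w3',.03,23,np.array([444.6,283.1]))
jog(s,[.4446,.2832,.020],16)"
```

```text
depth fit (array([444.90896196, 282.98434357]), np.float64(16.643971228532585), np.float64(0.02416626389560174)) ztop 0.030437960526897172 2958
shift [0.08 0.15 3.92] roll 0.1 | cur yaw 16.1 pos [0.4434 0.2844 0.0592] tilt [ 7.e-04 -0.e+00 -1.e+00] t 3.3333 F [-0.33  0.38  0.3 ] w 0.09280228057511491 q7 -2.102
```

View pics/w3.png

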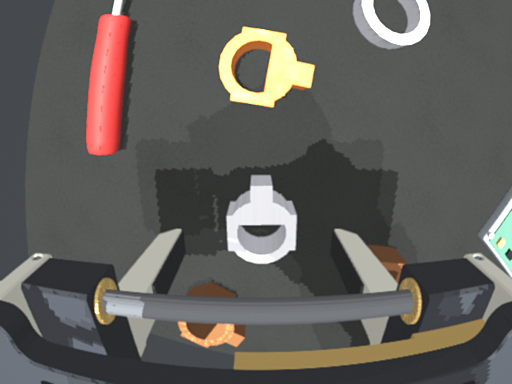

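The spacer is at (262,222), centred between the fingers. Descending and gripping now.

jog_arm(increments=[[9.3,[0.1,0.15,2.5],0],[9.3,[0.1,0.15,3.9],0],[9.3,[0.1,0.15,3.9],0],[9.3,[0.1,0.15,3.9],0],[4.2,[0.1,0.15,3.9],0],[4.2,[0.1,0.15,3.9],0],[4.2,[0.1,0.15,3.9],0],[4.2,[0.1,0.15,3.9],0],[4.2,[0.1,0.15,3.9],0],[4.2,[0.1,0.15,3.9],0]], squeeze=30)

```text
time_s: 4.22
tool_pos: [0.444, 0.284, 0.02]
tool_rot: [0.99, 0.141, 0.0, -0.0]
force: [-0.8, 1.3, 0.8]
grip_width: 0.0576
```

```bash
python3 -c "
from h import *
from plant import arm
s,c=snap(arm,'w4')
jog(s,[.4446,.2832,.12],16)"
```

```text
shift [  0.04   0.09 -10.  ] roll 0.19 | cur yaw 16.19 pos [0.444 0.284 0.02 ] tilt [ 4.e-04  3.e-04 -1.e+00] t 4.2167 F [-0.82  1.26  0.81] w 0.05756539106625888 q7 -2.116
```

View pics/w4.png

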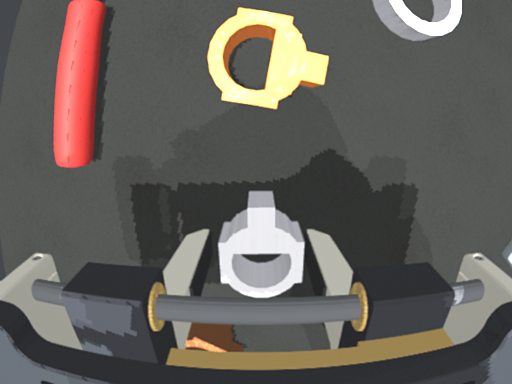

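The fingers are still closing at 57.6 mm, so I'll keep going until they reach the part, then lift.

jog_arm(increments=[[4.2,[0,0,0],0],[4.2,[0,0,0],0],[4.2,[0,0,0],0],[4.2,[0,0,0],0],[4.2,[0,0,0],0],[4.2,[0,0,0],0]])

```text
time_s: 4.77
tool_pos: [0.4439, 0.2836, 0.0197]
tool_rot: [0.99, 0.141, -0.0, 0.0]
force: [-0.8, -1.0, 1.8]
grip_width: 0.0458
```

jog_arm(increments=[[4.2,[0,0,-2],0],[4.2,[0,0,-5],0],[4.2,[0,0,-9],0],[4.2,[0,0,-12],0],[4.2,[0,0,-12],0],[4.2,[0,0,-12],0]])

```text
time_s: 5.27
tool_pos: [0.4447, 0.2848, 0.1412]
tool_rot: [0.99, 0.141, 0.002, -0.001]
force: [-0.3, 0.6, -0.7]
grip_width: 0.0456
```

```bash
python3 -c "
from h import *
from plant import arm
s,c=snap(arm,'w5')
jog(s,[.5132,.0045,.14],-20.5)"
```

```text
shift [-1.24 28.82  0.07] roll 36.7 | cur yaw 16.2 pos [0.4447 0.2848 0.1412] tilt [ 0.0034  0.0028 -1.    ] t 5.2667 F [-0.3   0.62 -0.72] w 0.04563538063333534 q7 -2.064
```

View pics/w5.png

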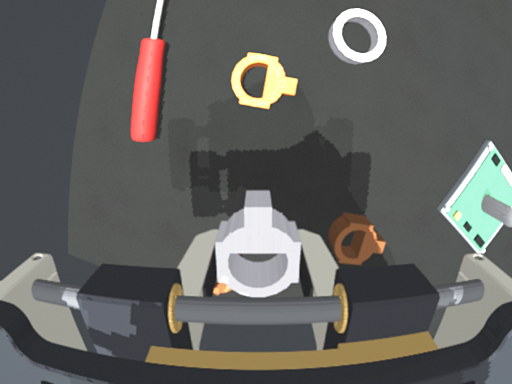

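The spacer is held with the lug straight ahead, at (260,210). I'll measure where it sits in the grasp.

```bash
cat >> h.py <<'E'
def held(name,dz,rad):
    """dz: part top relative to TCP, up +; works in tool frame flipped to z-up (x, -y)"""
    s,c=pickle.load(open(f'pics/{name}.pkl','rb'));T=np.diag([1.,-1,-1,1])
    H,W=c['z_map'].shape;u,v=np.meshgrid(np.arange(W),np.arange(H));uv=np.stack([u.ravel(),v.ravel()],-1)
    xy=atz(c,uv,dz,T)*1000;P=cloud(c,T).reshape(-1,3)
    m=(np.hypot(*xy.T)<45)&(np.abs(xy[:,1])<rad-1.0)
    ok=np.abs(P[m][:,2]-dz)<.004
    b=fit(xy[m],ok.astype(float),rad,np.zeros(2));print('part in grasp (x fwd, y left mm), yaw deg',b,np.median(P[m][ok][:,2]),ok.sum())
E
python3 -c "
from h import *
held('w5',.010,23)"
```

```text
part in grasp (x fwd, y left mm), yaw deg (array([0.99275097, 0.5674388 ]), np.float64(0.28812021977845614), np.float64(0.05470953186689227)) 0.01064941883875098 4053
```

jog_arm(increments=[[4.2,[-0.4,9,0],18],[4.2,[-0.8,19,0],36.7],[4.2,[-1.24,28.8,0],36.7],[4.2,[-1.24,28.8,0],36.7],[4.2,[-1.24,28.8,0],36.7],[4.2,[-1.24,28.8,0],36.7],[4.2,[-1.24,28.8,0],36.7],[4.2,[-1.24,28.8,0],36.7],[4.2,[-1.24,28.8,0],36.7],[4.2,[-1.24,28.8,0],36.7],[4.2,[-1.24,28.8,0],36.7],[4.2,[-1.24,28.8,0],36.7]])

```text
time_s: 6.32
tool_pos: [0.5117, 0.006, 0.1391]
tool_rot: [0.984, -0.176, -0.001, -0.0]
force: [-0.1, 0.2, -1.3]
grip_width: 0.0458
```

```bash
python3 -c "
from h import *
from plant import arm
s,c=snap(arm,'w6');held('w6',.010,23)
jog(s,[.5132,.0045,.14],-20.5)"
```

```text
part in grasp (x fwd, y left mm), yaw deg (array([0.64918163, 0.70291256]), np.float64(0.42861274813708006), np.float64(0.05669019215955697)) 0.01072249032378085 4056
shift [ 0.2   0.09 -0.09] roll 0.21 | cur yaw -20.29 pos [0.5117 0.006  0.1391] tilt [-0.0016  0.001  -1.    ] t 6.3167 F [-0.12  0.18 -1.28] w 0.04581746588840699 q7 -2.018
```

View pics/w6.png

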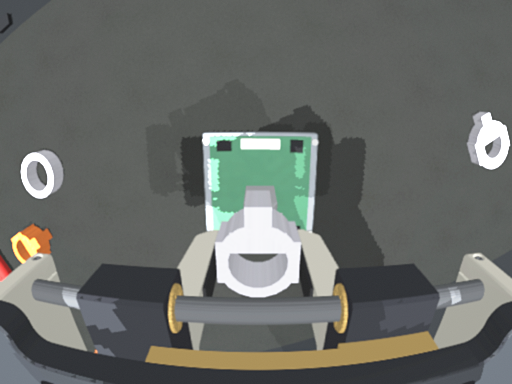

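jog_arm(increments=[[4.2,[0.14,0.14,2],0.2],[4.2,[0.14,0.14,2.5],0.2],[4.2,[0.14,0.14,2.5],0.2],[4.2,[0.14,0.14,2.5],0.2],[4.2,[0.14,0.14,3.0],0.2],[4.2,[0.14,0.14,3.5],0.2]])

```text
time_s: 6.87
tool_pos: [0.5138, 0.0023, 0.1052]
tool_rot: [0.984, -0.18, 0.001, -0.0]
force: [-0.2, -0.3, -0.0]
grip_width: 0.0459
```

```bash
python3 -c "
from h import *
from plant import arm
s,c=snap(arm,'w7')
jog(s,[.5125,.0042,.034],-20.5)"
```

```text
shift [-0.2  -0.12  7.12] roll -0.18 | cur yaw -20.68 pos [0.5138 0.0023 0.1052] tilt [ 2.e-03  2.e-04 -1.e+00] t 6.8667 F [-0.16 -0.26 -0.04] w 0.04593900885794263 q7 -2.022
```

View pics/w7.png

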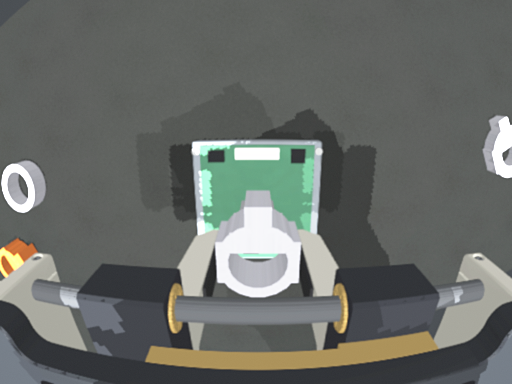

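jog_arm(increments=[[4.2,[-0.1,-0.1,0.3],-0.2],[4.2,[-0.1,-0.1,0.3],-0.2],[4.2,[-0.1,-0.1,0.3],-0.2],[4.2,[-0.1,-0.1,0.3],-0.2],[4.2,[-0.1,-0.1,0.3],-0.2]])

```text
time_s: 7.33
tool_pos: [0.5127, 0.0033, 0.1019]
tool_rot: [0.984, -0.178, 0.0, -0.0]
force: [-0.9, 1.0, -1.9]
grip_width: 0.0459
```

```bash
python3 -c "
from h import *
from plant import arm
s=arm.get_state()
jog(s,[.5125,.0042,.034],-20.5)"
```

```text
shift [-0.06 -0.07  6.79] roll -0.01 | cur yaw -20.51 pos [0.5127 0.0033 0.1019] tilt [ 5.e-04  1.e-04 -1.e+00] t 7.3333 F [-0.9   1.02 -1.93] w 0.045945722758675436 q7 -2.023
```

jog_arm(increments=[[4.2,[-0.05,-0.07,0.6],0],[4.2,[-0.05,-0.07,1.4],0],[4.2,[-0.05,-0.07,2.2],0],[4.2,[-0.05,-0.07,3.0],0],[4.2,[-0.05,-0.07,3.5],0]])

```text
time_s: 7.75
tool_pos: [0.5116, 0.0042, 0.0652]
tool_rot: [0.984, -0.178, -0.001, 0.0]
force: [0.3, -0.3, -0.8]
grip_width: 0.0459
```

```bash
python3 -c "
from h import *
from plant import arm
s,c=snap(arm,'w8');held('w8',.010,23)
jog(s,[.5125,.0042,.034],-20.5)"
```

```text
part in grasp (x fwd, y left mm), yaw deg (array([0.46196739, 0.68647847]), np.float64(0.46642247112193497), np.float64(0.10425252903709255)) 0.010743813825380366 4564
shift [ 0.09 -0.04  3.12] roll -0.0 | cur yaw -20.5 pos [0.5116 0.0042 0.0652] tilt [-0.0021 -0.     -1.    ] t 7.75 F [ 0.33 -0.32 -0.83] w 0.04588292575333303 q7 -2.029
```

View pics/w8.png

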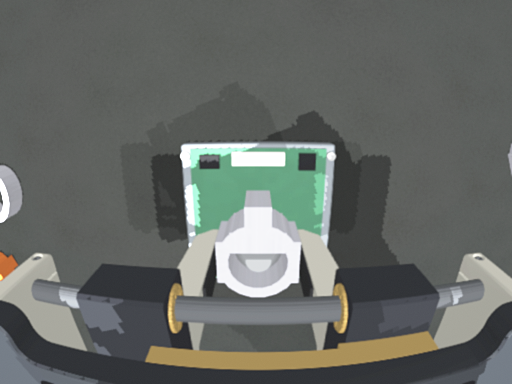

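The post tip is coming up inside the bore at (258,265), well centred, and there's no contact force. I'll lower it the rest of the way.

jog_arm(increments=[[4.2,[0.07,0,0.7],0],[4.2,[0.07,0,1.4],0],[4.2,[0.07,0,2.1],0],[4.2,[0.07,0,2.6],0],[4.2,[0.07,0,2.9],0],[4.2,[0.07,0,3.1],0],[4.2,[0.07,0,3.2],0],[4.2,[0.07,0,3.2],0]])

```text
time_s: 8.47
tool_pos: [0.513, 0.0039, 0.0346]
tool_rot: [0.984, -0.178, -0.0, -0.0]
force: [-0.2, -0.0, -0.7]
grip_width: 0.0457
```

```bash
python3 -c "
from h import *
from plant import arm
s=arm.get_state();print(s['moment'])
jog(s,[.5125,.0042,.034],-20.5)"
```

```text
[ 0.02799361  0.0327953  -0.03709563]
shift [-0.06 -0.01  0.06] roll -0.01 | cur yaw -20.51 pos [0.513  0.0039 0.0346] tilt [-0.e+00  1.e-04 -1.e+00] t 8.4667 F [-0.17 -0.02 -0.67] w 0.045686314632632084 q7 -2.032
```

jog_arm(increments=[[4.2,[0,0,0.1],0],[4.2,[0,0,0.1],0],[9.3,[0,0,0],0],[9.3,[0,0,0],0],[9.3,[0,0,0],0],[9.3,[0,0,0],0],[9.3,[0,0,0],0],[9.3,[0,0,-3],0],[9.3,[0,0,-7],0],[9.3,[0,0,-11],0],[9.3,[0,0,-15],0],[9.3,[0,0,-18],0],[9.3,[0,0,-18],0],[9.3,[0,0,-18],0]])

```text
time_s: 9.63
tool_pos: [0.5139, 0.0039, 0.2164]
tool_rot: [0.984, -0.178, 0.002, -0.0]
force: [0.2, -1.0, -0.8]
grip_width: 0.0927
```

```bash
python3 -c "
from h import *
from plant import arm
s,c=snap(arm,'w9')
locate('w9',.044,23,np.array([513,4.5]))
jog(s,[.4722,-.2719,.21],8.6)"
```

```text
depth fit (array([512.59492308,   5.17908948]), np.float64(-20.077218726576437), np.float64(0.027253963786471526)) ztop 0.04451489315685088 1024
shift [ 5.76 27.3   0.62] roll -29.11 | cur yaw -20.51 pos [0.5139 0.0039 0.2164] tilt [ 4.4e-03  2.0e-04 -1.0e+00] t 9.6333 F [ 0.17 -0.96 -0.78] w 0.09269602016007 q7 -2.009
```

View pics/w9.png

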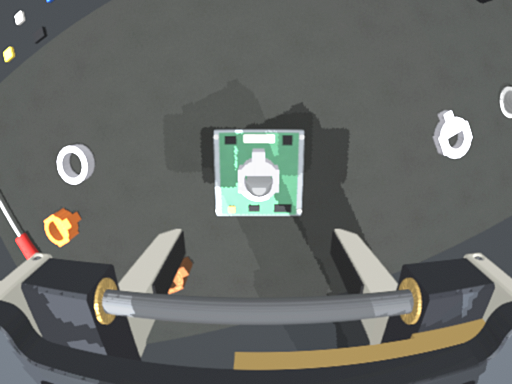

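The spacer is seated: its top measures 44.5 mm (44 expected), and it sits centred on the post at (259,178) with the lug toward the connector. Now the collar.

jog_arm(increments=[[9.3,[1,4,0],-7],[9.3,[2,8,0],-14],[9.3,[3,12,0.5],-21],[9.3,[3.8,16,2],-29],[9.3,[4.6,20,4],-29],[9.3,[5.3,24,6],-29],[9.3,[5.8,27.3,7],-29],[9.3,[5.8,27.3,7],-29],[9.3,[5.8,27.3,7],-29],[9.3,[5.8,27.3,7],-29],[9.3,[5.8,27.3,7],-29],[9.3,[5.8,27.3,7],-29]])

```text
time_s: 10.68
tool_pos: [0.4727, -0.2696, 0.1448]
tool_rot: [0.997, 0.076, 0.0, -0.001]
force: [-0.5, 0.7, -0.2]
grip_width: 0.0931
```

```bash
python3 -c "
from h import *
from plant import arm
s,c=snap(arm,'w10')
locate('w10',.018,28,np.array([472.2,-271.9]),60)
jog(s,[.4722,-.2719,.06],8.6)"
```

```text
depth fit (array([ 472.1663811 , -271.13848949]), np.float64(9.129460363471892), np.float64(0.01677492462413242)) ztop 0.018479472683911702 2167
shift [-0.09  0.23  8.48] roll 0.13 | cur yaw 8.73 pos [ 0.4727 -0.2696  0.1448] tilt [ 6.0e-04  1.3e-03 -1.0e+00] t 10.6833 F [-0.53  0.68 -0.23] w 0.09310182746760222 q7 -1.052
```

View pics/w10.png

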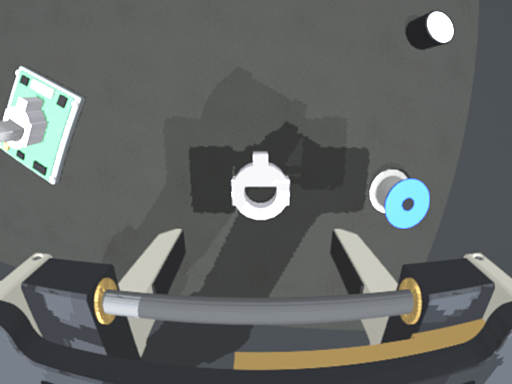

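The collar is at (261,187) with its lug up. The spool at about (390,195) is roughly 145 mm away, so it clears the gripper.

jog_arm(increments=[[9.3,[-0.06,0.2,4],-0.3],[9.3,[-0.06,0.2,8],-0.3],[9.3,[-0.06,0.2,9],-0.3],[9.3,[-0.06,0.2,9],-0.3],[9.3,[-0.06,0.2,9],-0.3],[9.3,[-0.06,0.2,9],-0.3]])

```text
time_s: 11.23
tool_pos: [0.4731, -0.2744, 0.0567]
tool_rot: [0.997, 0.077, 0.002, 0.001]
force: [0.2, 0.1, -0.3]
grip_width: 0.0928
```

```bash
python3 -c "
from h import *
from plant import arm
s,c=snap(arm,'w11')
locate('w11',.018,28,np.array([472.2,-271.4]),60)
jog(s,[.4723,-.2714,.017],9)"
```

```text
depth fit (array([ 472.85940424, -271.27478866]), np.float64(8.913261433018642), np.float64(0.021622863142697773)) ztop 0.018444422058879178 4184
shift [-0.04 -0.32  3.96] roll -0.17 | cur yaw 8.83 pos [ 0.4731 -0.2744  0.0567] tilt [ 0.0036 -0.0016 -1.    ] t 11.2333 F [ 0.21  0.08 -0.26] w 0.09281053454505345 q7 -1.073
```

View pics/w11.png

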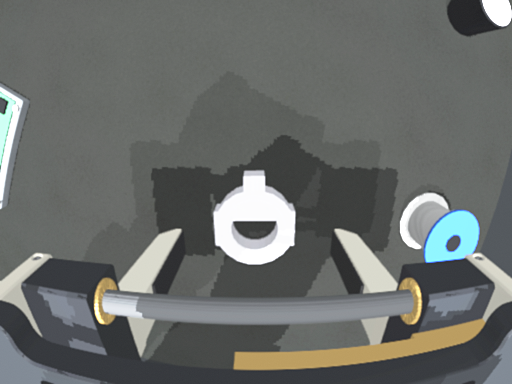

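The collar is at (254,222), about 3 mm off centre between the fingers. I'll correct that, descend and grip.

jog_arm(increments=[[9.3,[0,-0.25,2],-0.1],[9.3,[0,-0.25,3.5],-0.1],[9.3,[0,-0.25,3.95],-0.1],[9.3,[0,-0.25,3.95],-0.1],[5.2,[0,-0.25,3.95],-0.1],[5.2,[0,-0.25,3.95],-0.1],[5.2,[0,-0.25,3.95],-0.1],[5.2,[0,-0.25,3.95],-0.1],[5.2,[0,-0.25,3.95],-0.1],[5.2,[0,-0.25,3.95],-0.1],[5.2,[0,-0.25,3.95],-0.1],[5.2,[0,-0.25,3.95],-0.1],[5.2,[0,-0.25,3.95],-0.1],[5.2,[0,-0.25,3.95],-0.1]], squeeze=30)

```text
time_s: 12.45
tool_pos: [0.4711, -0.2719, 0.0154]
tool_rot: [0.997, 0.077, 0.0, 0.0]
force: [-1.0, -0.5, 3.6]
grip_width: 0.0558
```

```bash
python3 -c "
from h import *
from plant import arm
s=arm.get_state()
jog(s,[.4723,-.2714,.16],9)"
```

```text
shift [  0.13  -0.02 -14.46] roll -0.11 | cur yaw 8.89 pos [ 0.4711 -0.2719  0.0154] tilt [ 3.e-04 -3.e-04 -1.e+00] t 12.45 F [-0.97 -0.53  3.58] w 0.05576558696631724 q7 -1.087
```

jog_arm(increments=[[5.2,[0,0,-2],0],[5.2,[0,0,-5],0],[5.2,[0,0,-9],0],[5.2,[0,0,-13],0],[5.2,[0,0,-14.5],0],[5.2,[0,0,-14.5],0],[5.2,[0,0,-14.5],0]])

```text
time_s: 13.03
tool_pos: [0.4708, -0.2716, 0.1603]
tool_rot: [0.997, 0.078, 0.0, 0.0]
force: [-1.0, -0.9, -1.6]
grip_width: 0.0556
```

```bash
python3 -c "
from h import *
from plant import arm
s,c=snap(arm,'w12');held('w12',.0026,28)
jog(s,[.5125,.0042,.16],-20.5)"
```

```text
part in grasp (x fwd, y left mm), yaw deg (array([1.64107655, 0.76001987]), np.float64(-0.12230713979250576), np.float64(0.042421522986894014)) 0.003016016893651316 5790
shift [ 8.380e+00 -2.661e+01  2.000e-02] roll 29.39 | cur yaw 8.89 pos [ 0.4708 -0.2716  0.1603] tilt [ 4.e-04 -3.e-04 -1.e+00] t 13.0333 F [-0.96 -0.93 -1.61] w 0.055560924176655736 q7 -1.044
```

View pics/w12.png

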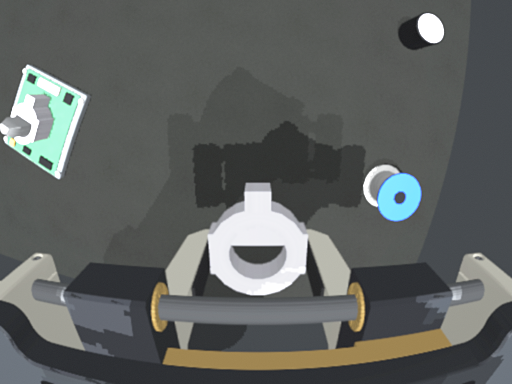

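The collar is held at (258,245) with its lug straight ahead and about 1.6 mm forward in the grasp. I'm moving it over the post.

jog_arm(increments=[[5.2,[1.2,-4,0],7],[5.2,[2.5,-8,0],14],[5.2,[3.8,-12,0],21],[5.2,[5,-16,0],29.4],[5.2,[6.2,-20,0],29.4],[5.2,[7.5,-24,0],29.4],[5.2,[8.3,-26.7,0],29.4],[5.2,[8.3,-26.7,2],29.4],[5.2,[8.3,-26.7,4],29.4],[5.2,[8.3,-26.7,4],29.4],[5.2,[8.3,-26.7,4],29.4],[5.2,[8.3,-26.7,4],29.4],[5.2,[8.3,-26.7,4],29.4]])

```text
time_s: 14.17
tool_pos: [0.5121, 0.0043, 0.1206]
tool_rot: [0.984, -0.179, 0.0, 0.0]
force: [-0.1, -0.7, -0.8]
grip_width: 0.0556
```

```bash
python3 -c "
from h import *
from plant import arm
s,c=snap(arm,'w13');held('w13',.0026,28)
jog(s,[.5116,.0048,.0594],-20.5)"
```

```text
part in grasp (x fwd, y left mm), yaw deg (array([1.17778776, 0.82910251]), np.float64(-0.029618317271792528), np.float64(0.04325130499627144)) 0.0030635661961069954 5788
shift [-0.07 -0.03  6.12] roll -0.08 | cur yaw -20.58 pos [0.5121 0.0043 0.1206] tilt [ 7.e-04 -2.e-04 -1.e+00] t 14.1667 F [-0.14 -0.66 -0.84] w 0.05556264088060948 q7 -1.987
```

View pics/w13.png

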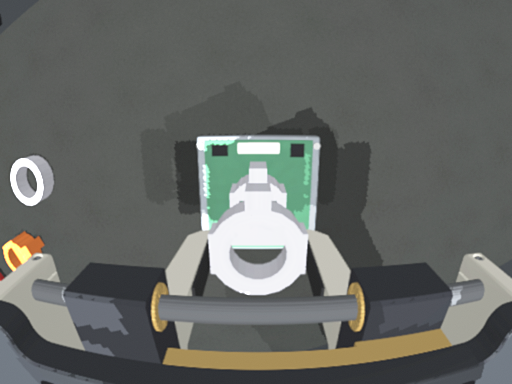

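The collar is lined up above the spacer, its lug at (258,175) in line with the spacer's. Lowering in stages.

jog_arm(increments=[[5.2,[-0.05,-0.03,1],0],[5.2,[-0.05,-0.03,2],0],[5.2,[-0.05,-0.03,2.7],0],[5.2,[-0.05,-0.03,3.2],0],[5.2,[-0.05,-0.03,3.7],0],[5.2,[-0.05,-0.03,4.2],0]])

```text
time_s: 14.72
tool_pos: [0.5115, 0.0053, 0.0778]
tool_rot: [0.984, -0.178, 0.0, -0.0]
force: [0.2, 0.7, -0.1]
grip_width: 0.0557
```

```bash
python3 -c "
from h import *
from plant import arm
s,c=snap(arm,'w14')
jog(s,[.5116,.0048,.0594],-20.5)"
```

```text
shift [0.03 0.05 1.84] roll -0.02 | cur yaw -20.52 pos [0.5115 0.0053 0.0778] tilt [ 2.e-04  1.e-04 -1.e+00] t 14.7167 F [ 0.17  0.74 -0.09] w 0.0557085567536547 q7 -1.99
```

View pics/w14.png

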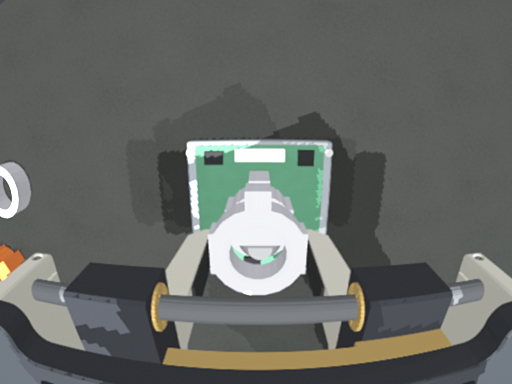

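```bash
python3 -c "
import cv2,numpy as np
a=cv2.imread('pics/w14.png')[170:300,200:320];b=cv2.imread('pics/w8.png')[170:300,200:320]
cv2.imwrite('pics/z.png',cv2.resize(np.hstack([a,b]),None,fx=3.3,fy=3.3,interpolation=0))"
```

```text
(no output)
```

View pics/z.png

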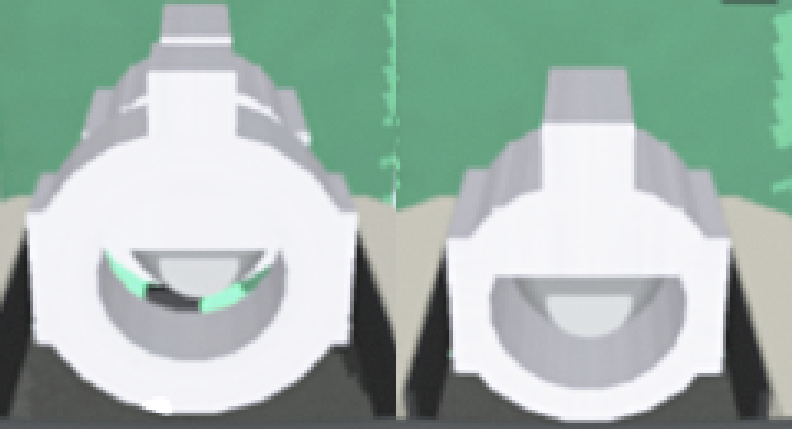

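The post tip is inside the collar bore, roughly central. The board visible behind it is just parallax past the spacer. Lowering the rest of the way.

jog_arm(increments=[[5.2,[0.03,0.05,0.5],0],[5.2,[0.03,0.05,0.9],0],[5.2,[0.03,0.05,1.3],0],[5.2,[0.03,0.05,1.6],0],[5.2,[0.03,0.05,1.8],0],[5.2,[0.03,0.05,1.9],0],[5.2,[0.03,0.05,1.9],0]])

```text
time_s: 15.35
tool_pos: [0.5114, 0.0049, 0.0594]
tool_rot: [0.984, -0.178, -0.0, -0.0]
force: [-1.1, 0.9, 1.9]
grip_width: 0.0554
```

```bash
python3 -c "
from h import *
from plant import arm
s,c=snap(arm,'w15');held('w15',.0026,28)
jog(s,[.5116,.0048,.0594],-20.5)"
```

```text
part in grasp (x fwd, y left mm), yaw deg (array([1.1791366 , 0.76775843]), np.float64(0.0682427700747965), np.float64(0.07173750932140194)) 0.00313235900385081 6124
shift [ 0.02 -0.    0.  ] roll -0.0 | cur yaw -20.5 pos [0.5114 0.0049 0.0594] tilt [-2.e-04  1.e-04 -1.e+00] t 15.35 F [-1.13  0.91  1.91] w 0.055419184607977505 q7 -1.989
```

View pics/w15.png

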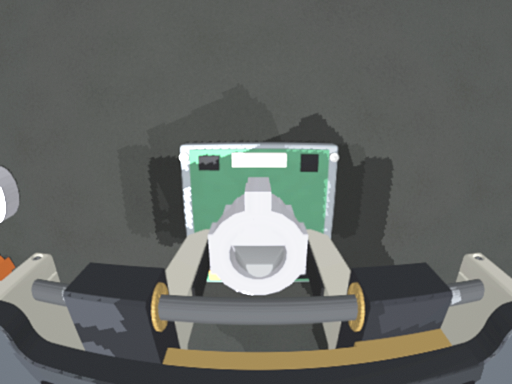

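The collar is at its expected seat height, with the post standing up through the bore at (258,260) and light contact of 1.9 N. Releasing and retreating.

jog_arm(increments=[[9.3,[0,0,0],0],[9.3,[0,0,0],0],[9.3,[0,0,0],0],[9.3,[0,0,0],0],[9.3,[0,0,0],0],[9.3,[0,0,0],0],[9.3,[0,0,-2],0],[9.3,[0,0,-5],0],[9.3,[0,0,-9],0],[9.3,[0,0,-13],0],[9.3,[0,0,-16],0],[9.3,[0,0,-16],0],[9.3,[0,0,-16],0],[9.3,[0,0,-16],0]])

```text
time_s: 16.57
tool_pos: [0.5106, 0.0048, 0.2184]
tool_rot: [0.984, -0.178, -0.001, 0.0]
force: [-0.7, -0.4, -1.2]
grip_width: 0.0931
```

```bash
python3 -c "
from h import *
from plant import arm
s,c=snap(arm,'w16')
locate('w16',.062,28,np.array([513,4.5]))
jog(s,[.5116,.0048,.0594],-20.5)
a=cv2.resize(c['pixels'][100:230,190:330,::-1],None,fx=2.8,fy=2.8)
c=arm.camera('scene');b=cv2.resize(c['pixels'][160:240,200:300,::-1],None,fx=4,fy=4.55)
cv2.imwrite('pics/fin.png',np.hstack([a,b]))"
```

```text
depth fit (array([512.36825968,   5.39367944]), np.float64(-20.446274089875224), np.float64(0.0341923960193927)) ztop 0.06251112750623411 1930
shift [ 0.12 -0.05 15.9 ] roll -0.0 | cur yaw -20.5 pos [0.5106 0.0048 0.2184] tilt [-0.0018 -0.     -1.    ] t 16.5667 F [-0.7  -0.44 -1.19] w 0.09305969859186514 q7 -1.984
```

View pics/fin.png

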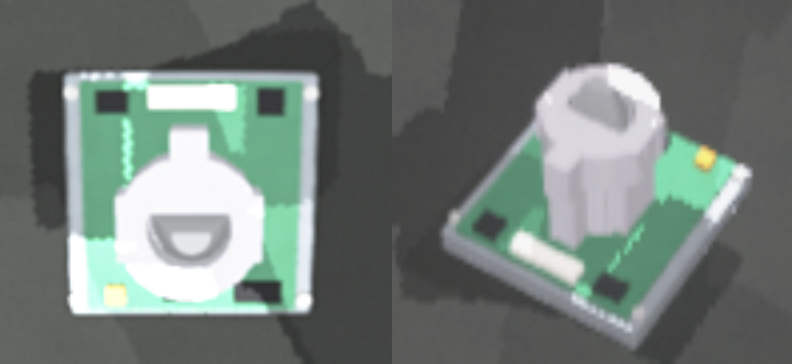

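The collar lies flat on the spacer with both lugs facing the connector. Its top is at 62.5 mm (62 expected), it's about 1 mm off the axis, and the gripper is clear. Handing in.

```bash
python3 -c "
from plant import arm
print(arm.hand_in())"
```

```text
the job is handed in; nothing more can be done
None
```

Both keyed rings are back on the post, and I handed the job in at about 16.6 s of the 54 s allowed. I turned the spacer about 36.5° and lowered it onto the board, then turned the collar about 29.5° and lowered it onto the spacer. The gripper then opened and retreated about 16 cm, clear of everything.

| Last check (wrist camera) | Spacer | Collar |
|---|---|---|
| Top surface height, measured (expected) | 44.5 mm (44) | 62.5 mm (62) |
| Distance from post axis, estimated | about 1 mm | about 1 mm |
| Key angle off the post | about 0.5° | about 0.1° |

- **Forces:** readings taken between moves stayed under 4 N.
- **Final views:** the last wrist and scene pictures show both lugs in line toward the white connector, and the stack upright.
- **Camera disagreement:** the wrist camera reads about 0.7 mm to one side, and the top camera put the post about 1 mm from where the wrist camera did. Both are within the stated 2 mm calibration.
- **Not rechecked:** I didn't remeasure the spacer once the collar was on. The collar's height matches a fully seated spacer.

No check failed.

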